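# Clear the battery tester and load the battery that fits

## Task

The battery tester's bay is blocked: someone has left a small lidded jar standing in it. First move that jar out and stand it upright in the empty shallow orange tray, then lay the middle-sized of the three battery packs flat in the tester's bay, lengthwise, resting fully on the bay's floor. Either end may lead.

Things in the scene. Friction and masses are not known exactly. Their poses are not given: they have to be found in the camera images.
- jar_mid (a point): Small white plastic jar with a black lid, upright, 40 mm in diameter, 50 mm tall, about 0.08 kg; stands on the floor of the tester's bay at the start. The point is on its axis, half-way up (25 mm above its underside); z up along the axis. The wider, 75 mm tall jar elsewhere on the bench is not it.
- battery_mid (a point): Middle-sized of three black battery packs with grey labels lying flat on the bench to the robot's left, in any order: 80 mm long (its x), 45 mm wide (y), 30 mm high (z, up), about 0.2 kg. The point is its centre, 15 mm above its underside. The other two are as wide and high but 115 mm and 45 mm long, not to be used.
- bay (a point): Centre of the bay's floor, 15 mm above the bench, on a fixed grey battery tester; x along the bay, y across, z up. Bay 100 x 65 mm inside, black walls 6 mm thick and 10 mm high above its floor: whole at the ends, but the middle 56 mm (along x) of both long sides is open to floor level for fingers. A console 22 mm above the bay's floor begins 65 mm away in -x.
- tray_in (a point): Shallow square orange tray, open on top and empty, fixed to the bench on the robot's right: 130 x 130 mm outside, 25 mm high, walls 4 mm thick. The point is the centre of its inner floor, 4 mm above the bench; x and y along its walls, z up. The deep orange bins (75 mm high) farther off are not it.
There are look-alikes about, which are no part of the job. Leave any purple or red look-alike of the part that bears battery_mid alone.

How it is judged:
On the way:
1. the jar stands upright on the floor of the shallow tray (x of jar_mid in the frame of tray_in between -0.05 and 0.05 m and y of jar_mid in the frame of tray_in between -0.05 and 0.05 m and z of jar_mid in the frame of tray_in between 0.02 and 0.03 m and angle between jar_mid's own z axis and vertical below 0.21 rad), for 0.2 s.
At the end, for the whole second after the job is handed in: The small jar stands upright (within 12 degrees) on the tray's floor; the middle-sized battery lies flat (within 5 degrees) on the floor of the tester's bay, its centre within 15 mm of the bay's centre line and middle and its length along the bay within 17 degrees (all of step 1 and x of battery_mid in the frame of bay between -0.015 and 0.015 m and y of battery_mid in the frame of bay between -0.015 and 0.015 m and z of battery_mid in the frame of bay between 0.011 and 0.019 m and angle between battery_mid's own z axis and vertical below 0.087 rad and angle between the x axis of battery_mid and the x axis of bay, either way round below 0.3 rad); the robot touches nothing.
It also fails if it takes over 56 s, if anything falls off the work surface, if the arm or the gripper's body presses on something with over 40 N, if the wrist force passes 120 N, or if a joint passes its speed limit or range.

## Robot

A 6-joint arm with a two-finger parallel gripper is mounted at the origin on the work surface. World frame = base frame: x ahead of the robot, y to its left, z up, the work surface at z = 0. Lengths are in m, angles in rad, forces in N, time in s.
With the tool pointing down it reaches from about 0.325 to 0.85 m from the base axis. Payload 4.4 kg.
Tool frame: the origin (TCP) lies on the centre line of the jaws, within the pads' length; the fingertips stand tip_reach ahead of it and the grasp point (between the pads) lies 8 mm behind it (tip_reach is the distance from the TCP to the fingertips, in m); z points along the fingers, y is the direction in which the jaws open and shut (so a half turn about z gives the same grasp; the last joint's range is limited). The gripper opens to 94 mm and grips with 3 to 60 N. Pads are 16 mm wide; open, the fingers measure 119 mm over their backs; the gripper's body (75 mm by 177 mm) begins 78 mm behind the grasp point.
Start: joints at [1.107, 0.207, 1.542, -0, 1.393, -0.15], TCP at [0.177, 0.547, 0.216] pointing down, gripper open.
Joint ranges: [-2.73, 2.73], [-0.86, 2.22], [0.23, 2.46], [-1.11, 4.25], [0.08, 2.63], [-2.82, 2.82]. Speed limits (rad/s): [2.79, 2.79, 3.14, 3.14, 3.14, 3.14].

## Interface

Orientations are given as a rotation vector (axis times angle).
In Python, from cell import move_to, move_linear, set_joints, set_gripper, wait, solve_ik, get_obs, capture, PlanningError, hand_in, tip_reach gives the robot as it stands. The module is installed in compiled form; this text tells all that it offers. Calls block until the motion is done:
- move_to(position, orientation): joint-space move of the TCP to a pose.
- move_linear(position, attitude=None, v=0.15, f_stop=None): straight line of the TCP; attitude=None keeps the orientation; v is the mean speed in m/s. With f_stop (N) it stops when the force on the tool has changed by that much, and returns True; else False.
- set_joints(angles): joint-space move.
- set_gripper(opening, newtons=None): opening from 0.0 (shut) to 1.0 (fully open); newtons is the grip in N (None keeps the last); returns when the fingers have stopped.
- wait(seconds).
- solve_ik(position, orientation): joint angles nearest the present ones, or None.
- get_obs(): the state.
- capture(name): name is "scene" or "top"; returns a dict with "color" (384x512x3 uint8, red, green, blue), "fx", "fy", "cx", "cy" (pixels), "rvec" (rotation vector, rad) and "tvec" (3), from world to camera coordinates, as OpenCV has them. Camera axes: x right, y down, z forward; pixel columns grow to the right and rows downward; lengths in m; the calibration is good to about 2 mm. A picture is of the moment at which its call begins. There is no depth.
A pose or a line that the arm cannot do raises PlanningError and nothing moves.
- hand_in(): hands the job in, once; it reports no verdict.
The state is a dict: "time_s": time; "qpos": joint angles; "qd": joint speeds; "effort": joint torques, N m; "position": TCP position; "ee_rot": TCP orientation; "wrist_force": force on the tool from outside, world axes, zero at the start; "torque": the same for the moment, N m; "width": opening from 0.0 (shut) to 1.0 (fully open).
Only numpy, scipy, OpenCV 4.12 (cv2) and the standard library are available. Lean on these libraries where they do the work, as an engineer would, in place of code of your own. Each camera call takes 0.05 s, during which the arm holds its last target.

## Working session

There is one attempt and no reset: what is moved stays moved. The work goes in short steps, each a Python script; the robot and the scene stay as the last script left them, time stands still between calls to the robot, and variables do not carry over. Pictures are saved under pics/ and viewed, and the job is handed in when it is done.

```bash
mkdir -p pics; ls; python3 - <<'E'
from cell import *
import cv2,numpy as np,pickle
for n in("scene","top"):
    c=capture(n); pickle.dump(c,open(n+"0.pkl","wb"))
    cv2.imwrite(f"pics/{n}0.png",cv2.resize(c["color"][:,:,::-1],(800,600),interpolation=cv2.INTER_CUBIC))
    R=cv2.Rodrigues(np.array(c["rvec"]))[0]
    print(n,c["fx"],c["cx"],-R.T@np.array(c["tvec"]).ravel(),R[2])
o=get_obs();print(o, tip_reach)
E
```

```text
pics
scene 405.58679396878085 254.38828752170105 [1.24824454 0.3016909  0.67283999] [-0.79241635 -0.17205059 -0.58521358]
top 425.87744211425957 243.91231922687842 [0.24351358 0.11130199 1.21275421] [ 0.16319567  0.00190351 -0.98659189]
{'time_s': 0.1, 'qpos': array([ 1.10651874e+00,  2.07342012e-01,  1.54278184e+00, -1.75093929e-05,
        1.39348292e+00, -1.50468171e-01]), 'qd': array([ 0.00208519, -0.00173204, -0.00350876, -0.00172964,  0.00132635,
        0.00026257]), 'effort': array([ 9.45717420e-05, -3.71864033e+01, -2.82294059e+01,  7.02183042e-02,
        3.11705202e-02, -5.14650799e-05]), 'position': array([0.17717919, 0.54629481, 0.21541666]), 'ee_rot': array([-4.90812874e-01, -3.10241401e+00,  3.02310731e-03]), 'wrist_force': array([-1.03965223, -0.04383198,  0.14526911]), 'torque': array([-0.00190215,  0.06449153,  0.00011193]), 'width': 0.9969272492340208} 0.011
```

View pics/scene0.png

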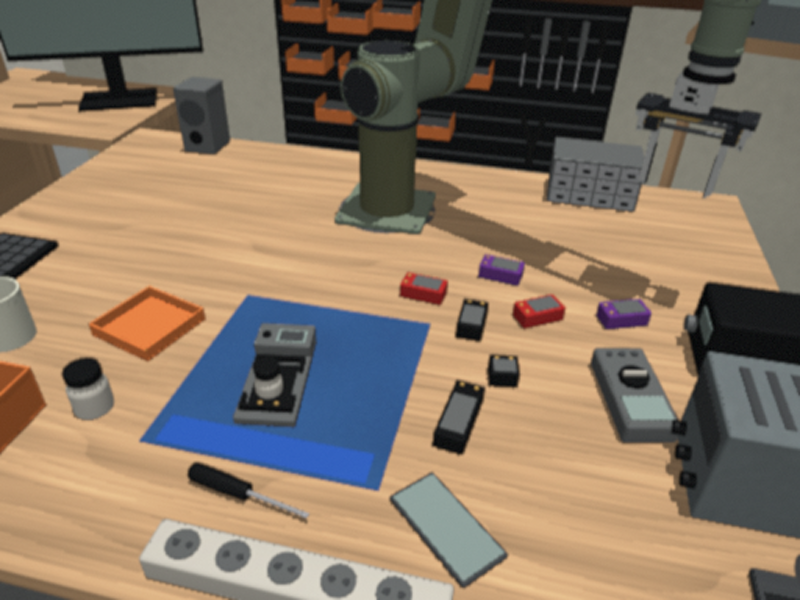

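View pics/top0.png

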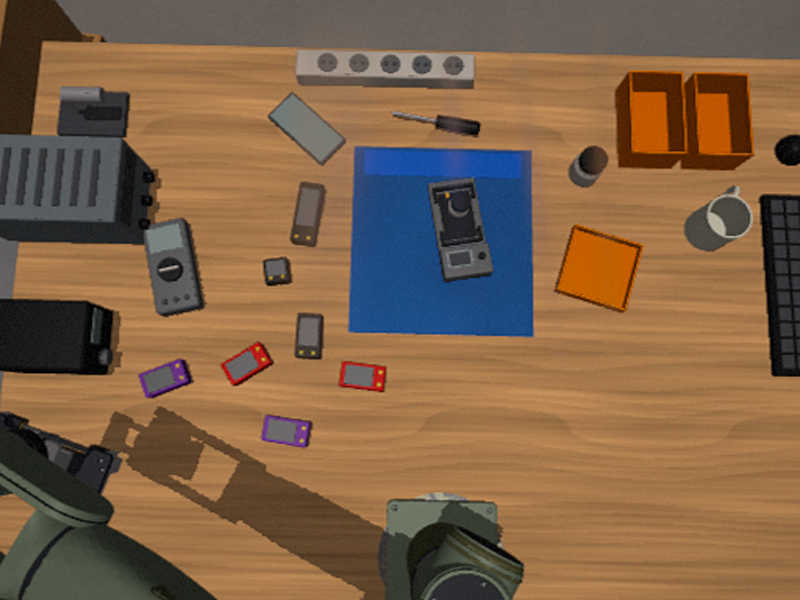

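Candidates in the 800x600 views.
- **Battery (top view):** black packs at (308,213), long; (277,270), short; and (309,335), middle. The red packs at (247,363) and (362,376) and the purple ones at (165,378) and (286,431) are look-alikes. I choose (309,335).
- **Jar:** the one in the bay at (458,203), not the wide jar at (588,166).
- **Tray:** the shallow one at (599,268), not the bins at (650,120) and (720,120).

Next I check these in close crops.

```bash
cat > h.py <<'E'
import cv2,numpy as np,pickle
def load(n): return pickle.load(open(n+".pkl","rb"))
def ray(c,p,z):
    """pixel (512x384) -> world point on plane z"""
    R=cv2.Rodrigues(np.array(c["rvec"],float))[0]; t=np.array(c["tvec"],float).ravel()
    C=-R.T@t; p=np.atleast_2d(p).astype(float)
    d=np.c_[(p[:,0]-c["cx"])/c["fx"],(p[:,1]-c["cy"])/c["fy"],np.ones(len(p))]@R
    return C+d*((z-C[2])/d[:,2])[:,None]
def proj(c,P):
    K=np.array([[c["fx"],0,c["cx"]],[0,c["fy"],c["cy"]],[0,0,1]],float)
    return cv2.projectPoints(np.atleast_2d(P).astype(float),np.array(c["rvec"],float),np.array(c["tvec"],float),K,None)[0][:,0]
def crop(c,x0,y0,w,h,s,f):
    im=c["color"][y0:y0+h,x0:x0+w,::-1]
    cv2.imwrite(f,cv2.resize(im,None,fx=s,fy=s,interpolation=cv2.INTER_NEAREST))
E
python3 - <<'E'
from h import *
t=load("top0");s=load("scene0")
a=lambda c,x,y,w,h:cv2.resize(c["color"][y:y+h,x:x+w,::-1],(400,300),interpolation=cv2.INTER_NEAREST)
im=np.vstack([np.hstack([a(t,254,108,80,60+15)[:300],a(t,350,138,80,60)]),np.hstack([a(t,164,110,80,60),a(t,164,180,80,60)])])
im[0:300,0:400]=a(t,254,112,92,69)
cv2.imwrite("pics/c1.png",im)
im=np.hstack([a(s,140,200,80,60),a(s,270,180,80,60)])
im2=np.hstack([a(s,50,180,88,66),a(s,260,220,80,60)])
cv2.imwrite("pics/c2.png",np.vstack([im,im2]))
E
```

```text
(no output)
```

View pics/c1.png

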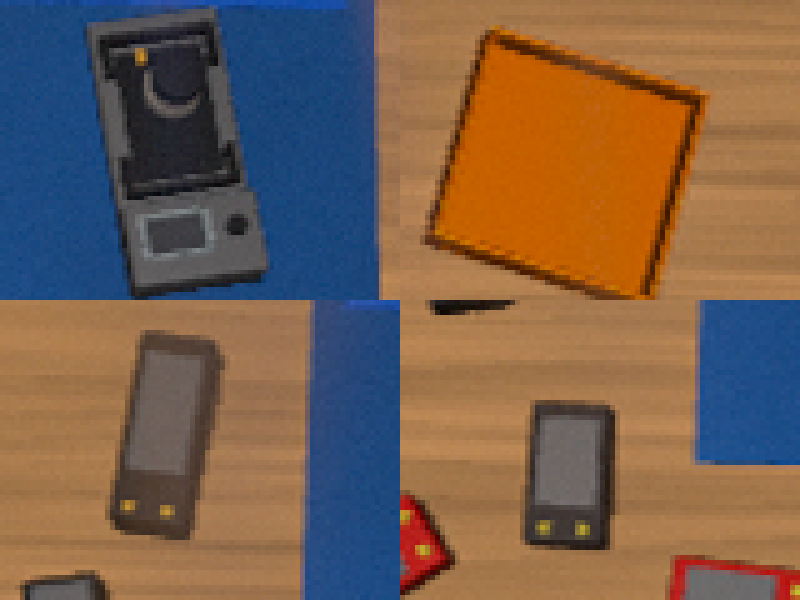

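View pics/c2.png

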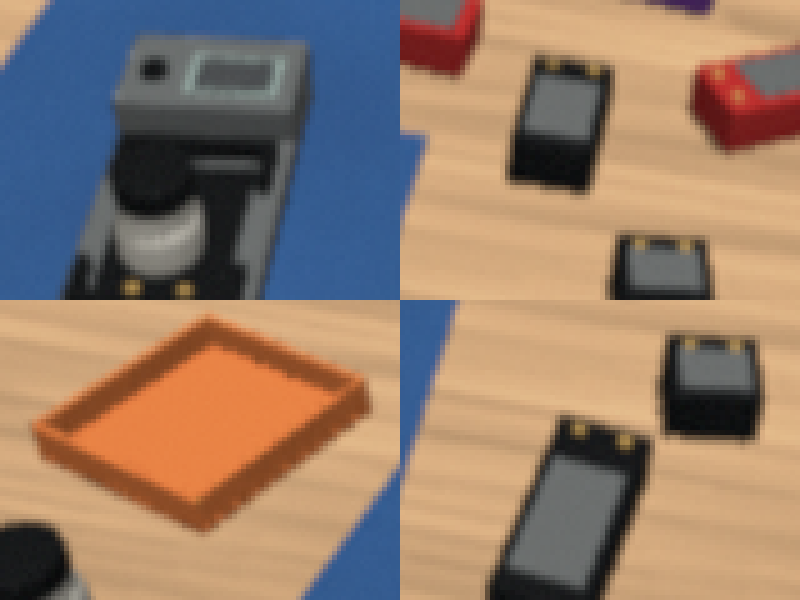

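Top row shows the bay with the jar (lid at crop (175,75)) and the shallow tray. Bottom row shows the long pack and the chosen middle pack at about (570,475), whose sides are in about an 80:45 ratio. Now I measure.

```bash
cat > meas.py <<'E'
from h import *
def big(m,near):
    n,l,st,ce=cv2.connectedComponentsWithStats(m.astype(np.uint8))
    best=min(range(1,n),key=lambda i:np.hypot(*(ce[i]-near)) if st[i,4]>25 else 1e9)
    return l==best
def rect(c,m,z):
    cs=max(cv2.findContours(m.astype(np.uint8),cv2.RETR_EXTERNAL,cv2.CHAIN_APPROX_NONE)[0],key=len)[:,0]
    W=ray(c,cs,z)[:,:2]
    r=cv2.minAreaRect((W*1000).astype(np.float32)); return r,cv2.boxPoints(r)
E
python3 - <<'E'
from meas import *
t=load("top0");s=load("scene0")
for n,c,bp,tp,yp in (("top",t,(198,214),(383,171),(294,140)),("scene",s,(303,204),(95,206),(176,240))):
    im=c["color"]; hsv=cv2.cvtColor(im,cv2.COLOR_RGB2HSV).astype(int)
    H,S,V=hsv[...,0],hsv[...,1],hsv[...,2]
    print(n)
    # battery: not wood/blue -> low sat or dark
    b=((S<75)|(V<55)); m=big(b,bp); print("bat px",m.sum(),rect(c,m,.03))
    o=(S>190)&((H<18)) if n=="top" else (S>140)&(H<16)
    m=big(o,tp); print("tray px",m.sum(),rect(c,m,.025))
    te=(S<95)&~((H>95)&(H<125)&(S>110)); m=big((S<100)|(V<50),yp); print("tester",m.sum(),rect(c,m,.02))
    if n=="top":
        l=V<50; cv2.imwrite("pics/m1.png",np.hstack([cv2.resize((x[112:192,254:334]*255).astype(np.uint8),(400,400),interpolation=0) for x in (l,m)]))
E
```

```text
top
bat px 416 (((375.8168029785156, 241.2328643798828), (44.05725860595703, 78.25707244873047), 88.5659408569336), array([[336.14923, 220.19038],
       [414.38177, 218.23189],
       [415.48438, 262.27533],
       [337.25183, 264.23383]], dtype=float32))
tray px 2134 (((515.537353515625, -282.06756591796875), (133.01219177246094, 135.73931884765625), 73.50420379638672), array([[ 431.57712, -326.56506],
       [ 561.72943, -365.10754],
       [ 599.49756, -237.57007],
       [ 469.34528, -199.02759]], dtype=float32))
tester 1956 (((584.1534423828125, -27.672393798828125), (190.6807861328125, 92.2370834350586), 10.707854270935059), array([[ 4.8190427e+02, -7.1269989e-02],
       [ 4.9904208e+02, -9.0702255e+01],
       [ 6.8640259e+02, -5.5273518e+01],
       [ 6.6926477e+02,  3.5357468e+01]], dtype=float32))
scene
bat px 361 (((399.19696044921875, 244.12632751464844), (102.94550323486328, 40.8839111328125), 0.07722972333431244), array([[347.6967 , 264.4989 ],
       [347.7518 , 223.615  ],
       [450.69724, 223.75375],
       [450.64212, 264.63763]], dtype=float32))
tray px 2032 (((531.5927124023438, -274.83245849609375), (153.22024536132812, 145.23995971679688), 73.80198669433594), array([[ 440.4845 , -328.14352],
       [ 579.959  , -368.65933],
       [ 622.7009 , -221.5214 ],
       [ 483.22644, -181.00558]], dtype=float32))
tester 2461 (((586.3796997070312, -24.86260986328125), (226.53265380859375, 96.83391571044922), 12.983181953430176), array([[465.1313   ,  -3.1303635],
       [486.88654  , -97.48882  ],
       [707.6281   , -46.594856 ],
       [685.87286  ,  47.763603 ]], dtype=float32))
```

View pics/m1.png

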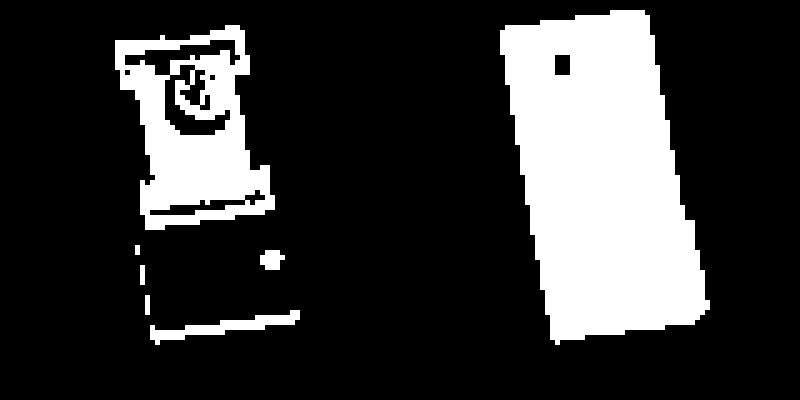

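```bash
python3 - <<'E'
from meas import *
t=load("top0");s=load("scene0")
c1=np.array([(115,40),(240,26),(273,208),(146,228)])/5+[253.5,111.5]
W=ray(t,c1,.025)*1000;print(W,W.mean(0)); print([np.linalg.norm(W[i]-W[i-1]) for i in range(4)])
g=lambda c,x,y:np.clip(cv2.resize(c["color"][y:y+50,x:x+50,::-1],(400,400),interpolation=cv2.INTER_CUBIC).astype(float)*2.2,0,255)
cv2.imwrite("pics/c3.png",np.hstack([g(t,270,110),g(s,150,222)]))
E
```

```text
[[661.30222067  24.26991272  25.        ]
 [671.71403649 -48.48381821  25.        ]
 [562.90718238 -67.78828402  25.        ]
 [549.20879735   5.05895949  25.        ]] [611.28305923 -21.7358075   25.        ]
[np.float64(113.7277287003888), np.float64(73.49497446882059), np.float64(110.50608083422485), np.float64(74.12399502870011)][ WARN:0@0.094] global loadsave.cpp:1063 imwrite_ Unsupported depth image for selected encoder is fallbacked to CV_8U.
```

View pics/c3.png

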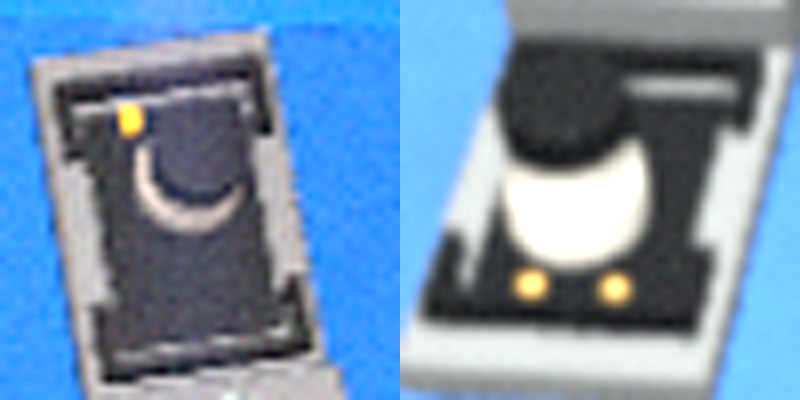

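```bash
python3 - <<'E'
from meas import *
t=load("top0");s=load("scene0")
W=ray(t,np.array([(54,84),(262,54),(313,345),(104,383)])/8+[269.5,109.5],.025)*1000
print(W,W.mean(0)); print([np.linalg.norm(W[i]-W[i-1]) for i in range(4)]); L=W[0]+W[1]-W[2]-W[3];print(np.degrees(np.arctan2(L[1],L[0])));L=W[0]-W[1]+W[3]-W[2];print(np.degrees(np.arctan2(L[1],L[0]))-90)
print("lid",ray(t,np.array([200,146])/8+[269.5,109.5],.065)*1000)
print("crescent low",ray(t,np.array([190,236])/8+[269.5,109.5],.05)*1000,ray(t,np.array([133,165])/8+[269.5,109.5],.05)*1000)
o=np.array([149.5,221.5])
print("scene body bottom",ray(s,np.array([177,270])/8+o,.015)*1000)
print("scene lid mid",ray(s,np.array([166,98])/8+o,.060)*1000)
print("scene wall near-x", ray(s,np.array([[22,312],[297,333]])/8+o,.025)*1000)
E
```

```text
[[659.7644103   24.97816343  25.        ]
 [673.14203399 -50.66609097  25.        ]
 [564.35227409 -69.29616018  25.        ]
 [548.3830394    5.62409306  25.        ]] [611.41043945 -22.33999866  25.        ]
[np.float64(113.0503862126492), np.float64(76.81805802085529), np.float64(110.37341771175454), np.float64(76.60326887261554)]
9.788371070927687
11.029362248960709
lid [[624.3984657  -23.57466002  65.        ]]
crescent low [[596.18108279 -21.99471258  50.        ]] [[621.74675549  -1.6105387   50.        ]]
scene body bottom [[644.26537065 -17.28568543  15.        ]]
scene lid mid [[623.12502309 -24.63497042  60.        ]]
scene wall near-x [[679.04333396 -47.14068941  25.        ]
 [667.89838003  28.46676444  25.        ]]
```

```bash
cat > act.py <<'E'
from cell import *
from h import *
from scipy.spatial.transform import Rotation as Ro
def down(a):
    """tool down, jaws (y) along world angle a+90deg; picks half turn nearest present joints"""
    y=np.array([-np.sin(a),np.cos(a),0]); z=np.array([0,0,-1.]); x=np.cross(y,z)
    return Ro.from_matrix(np.c_[x,y,z])
def pick(p,a):
    q=get_obs()["qpos"]; best=None
    for k in (0,np.pi):
        r=down(a+k).as_rotvec(); s=solve_ik(p,r)
        if s is not None:
            d=np.abs(np.array(s)-q).max()
            if best is None or d<best[0]: best=(d,r,s)
    return best[1]
def snap(n):
    c=capture(n.split("_")[0]); pickle.dump(c,open(n+".pkl","wb"))
    return c
def st():
    o=get_obs(); print(round(o["time_s"],2),o["position"].round(4),"w",round(o["width"],3),"F",o["wrist_force"].round(1))
E
python3 - <<'E'
from act import *
a=np.radians(10.3); jx,jy=.6245,-.0225
r=pick([jx,jy,.16],a); move_to([jx,jy,.16],r); st()
move_linear([jx,jy,.042],v=.12,f_stop=8); st()
set_gripper(0,12); st()
move_linear([jx,jy,.16]); st()
c=snap("scene_1"); cv2.imwrite("pics/s1.png",cv2.resize(c["color"][100:300,50:316,::-1],(800,600)))
E
```

```text
2.67 [ 0.6245 -0.0215  0.1601] w 0.998 F [ 0.3 -0.1  0.7]
3.8 [ 0.6254 -0.0226  0.043 ] w 1.001 F [-0.   0.7  0.1]
4.69 [ 0.6245 -0.0226  0.0419] w 0.413 F [ 0.6 -0.2  0.1]
5.62 [ 0.6235 -0.0223  0.1587] w 0.412 F [-0.6  0.1 -1.4]
```

View pics/s1.png

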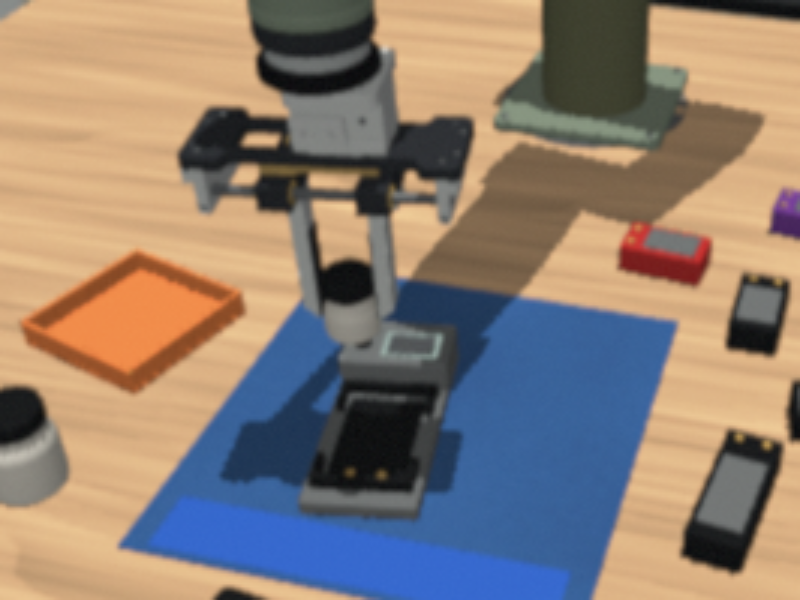

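The jar is held upright between the fingers at (350,300), and the bay at (375,440) is empty. Next I place the jar in the tray.

```bash
python3 - <<'E'
from act import *
a=np.radians(-16.5); x,y=.519,-.2855
r=pick([x,y,.16],a); move_to([x,y,.16],r); st()
move_linear([x,y,.045],v=.12); st()
print(move_linear([x,y,.028],v=.03,f_stop=4)); st()
set_gripper(.64); st(); wait(.2)
move_linear([x,y,.16]); st()
r=pick([.45,.05,.25],0); move_to([.3765,.242,.16],pick([.3765,.242,.16],np.radians(-2))); st()
for n in("scene_2","top_2"):
    c=snap(n)
s,t=load("scene_2"),load("top_2")
cv2.imwrite("pics/s2.png",np.hstack([cv2.resize(s["color"][180:300,40:200,::-1],(400,300)),cv2.resize(t["color"][100:220,270:430,::-1],(400,300))]))
E
```

```text
6.77 [ 0.5194 -0.2845  0.1597] w 0.415 F [-1.1  0.3 -0.6]
7.88 [ 0.5198 -0.286   0.046 ] w 0.415 F [-0.3  0.7 -1.5]
True
8.38 [ 0.5189 -0.2855  0.0302] w 0.417 F [-0.2 -0.4  3.3]
8.92 [ 0.5181 -0.2849  0.0295] w 0.637 F [-0.6 -0.2 -0.1]
10.13 [ 0.5182 -0.2849  0.1588] w 0.641 F [ 0.2 -0.4 -0.1]
12.11 [0.3772 0.2416 0.1601] w 0.641 F [ 0.5 -0.5 -0.7]
```

View pics/s2.png

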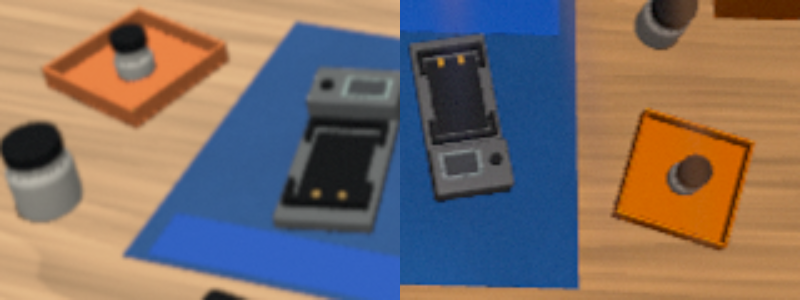

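The jar stands upright near the middle of the tray, at (132,50) in the left view and (690,175) in the right. Now the battery.

```bash
python3 - <<'E'
from act import *
x,y=.3765,.242
set_gripper(.78)
print(move_linear([x,y,.03],v=.12)); print(move_linear([x,y,.015],v=.06,f_stop=8)); st()
set_gripper(0,25); st()
move_linear([x,y,.16]); st()
s=snap("scene_3");t=snap("top_3")
a=np.radians(10.3); bx,by=.6115,-.0225
move_to([bx,by,.16],pick([bx,by,.16],a)); st()
s2=snap("scene_4");t2=snap("top_4")
cv2.imwrite("pics/s3.png",np.hstack([cv2.resize(s["color"][100:250,220:420,::-1],(400,300)),cv2.resize(s2["color"][130:280,80:280,::-1],(400,300))]))
E
```

```text
False
False
14.28 [0.3759 0.2418 0.0144] w 0.778 F [ 0.1 -0.3 -0.8]
14.83 [0.3767 0.2422 0.0152] w 0.475 F [ 0.4  1.6 -0.6]
15.95 [0.3755 0.2416 0.1589] w 0.479 F [ 0.6 -0.  -1.6]
17.38 [ 0.6109 -0.0213  0.1597] w 0.477 F [ 0.7  0.8 -2.5]
```

View pics/s3.png

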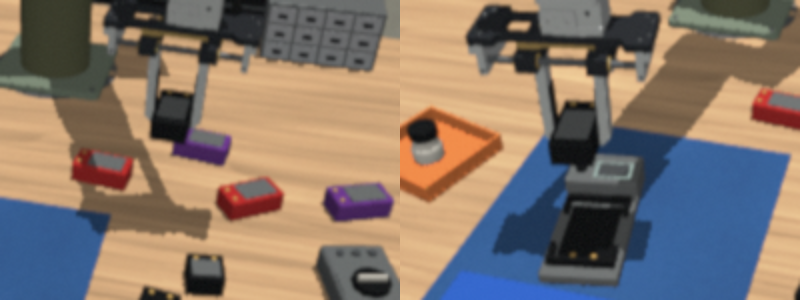

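The pack is held level at (575,130) above the bay. I lower it.

```bash
python3 - <<'E'
from act import *
bx,by=.6115,-.0225
print(move_linear([bx,by,.048],v=.12)); st()
print(move_linear([bx,by,.027],v=.03,f_stop=6)); st()
set_gripper(.64); st(); wait(.2)
move_linear([bx,by,.16]); st()
r=get_obs()["ee_rot"]; move_to([.42,.22,.3],pick([.42,.22,.3],0)); st()
s=snap("scene_5");t=snap("top_5")
cv2.imwrite("pics/s5.png",np.hstack([cv2.resize(s["color"][190:260,130:223,::-1],(400,300),interpolation=2),cv2.resize(t["color"][105:180,260:360,::-1],(400,300),interpolation=2)]))
E
```

```text
False
18.57 [ 0.6125 -0.0226  0.049 ] w 0.482 F [ 0.6 -0.2 -2.7]
True
19.15 [ 0.6112 -0.0225  0.03  ] w 0.477 F [-0.2 -1.1  2.3]
19.62 [ 0.6096 -0.0222  0.0286] w 0.636 F [-0.2  0.3 -0.2]
20.84 [ 0.6106 -0.0224  0.1588] w 0.635 F [-0.9  0.   0.3]
22.12 [0.4203 0.2195 0.2992] w 0.638 F [ 0.7  0.3 -0.1]
```

View pics/s5.png

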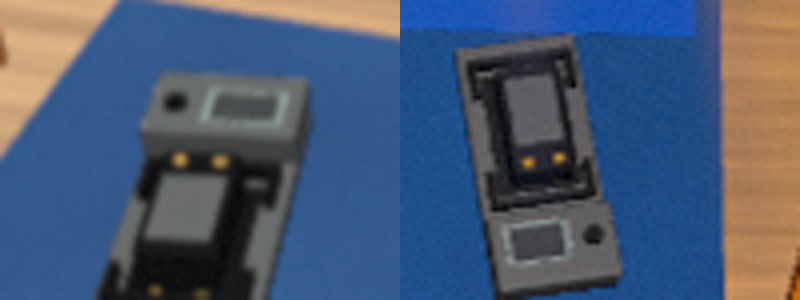

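The pack sits inside the walls, seen in the right view at (533,125). Contact came at TCP z = 0.030, which is the expected floor height. I now measure its position and yaw, and recheck the jar.

```bash
python3 - <<'E'
from meas import *
t=load("top_5");s=load("scene_5"); t0=load("top0")
def lab(c,near,z):
    V=cv2.cvtColor(c["color"],cv2.COLOR_RGB2HSV).astype(int)
    m=(V[...,2]>75)&(V[...,1]<90)
    m=big(m,near); r=rect(c,m,z); return m.sum(),[np.round(v,1) for v in r]
print("label in bay",lab(t,(293,132),.045)); print("orig label",lab(t0,(198,210),.03))
print("label, scene",lab(s,(174,238),.045))
g=lambda c,x,y:np.clip(cv2.resize(c["color"][y:y+50,x:x+50,::-1],(400,400),interpolation=cv2.INTER_CUBIC).astype(float)*2.2,0,255).astype(np.uint8)
cv2.imwrite("pics/c5.png",np.hstack([g(t,270,110),g(s,150,222)]))
cv2.imwrite("pics/c6.png",np.hstack([g(t,360,145),g(s,70,180)]))
E
```

```text
Traceback (most recent call last):
ValueError: setting an array element with a sequence. The requested array has an inhomogeneous shape after 1 dimensions. The detected shape was (3,) + inhomogeneous part.
```

```bash
python3 - <<'E'
from meas import *
t=load("top_5");s=load("scene_5"); t0=load("top0")
def lab(c,near,z):
    V=cv2.cvtColor(c["color"],cv2.COLOR_RGB2HSV).astype(int)
    m=(V[...,2]>75)&(V[...,1]<90)
    m=big(m,near); r=rect(c,m,z); return m.sum(),r[0]
print("label in bay",lab(t,(293,132),.045)); print("orig label",lab(t0,(198,210),.03))
print("label, scene",lab(s,(174,238),.045))
g=lambda c,x,y:np.clip(cv2.resize(c["color"][y:y+50,x:x+50,::-1],(400,400),interpolation=cv2.INTER_CUBIC).astype(float)*2.2,0,255).astype(np.uint8)
cv2.imwrite("pics/c5.png",np.hstack([g(t,270,110),g(s,150,222)]))
cv2.imwrite("pics/c6.png",np.hstack([g(t,360,145),g(s,70,180)]))
E
```

```text
label in bay (np.int64(194), ((618.8296508789062, -21.38308334350586), (48.41650390625, 34.18052291870117), 11.178359985351562))
orig label (np.int64(238), ((384.11627197265625, 242.2227783203125), (50.62491989135742, 36.30351638793945), 1.456590175628662))
label, scene (np.int64(225), ((619.39208984375, -21.717670440673828), (48.299659729003906, 33.99129867553711), 11.929764747619629))
```

View pics/c5.png

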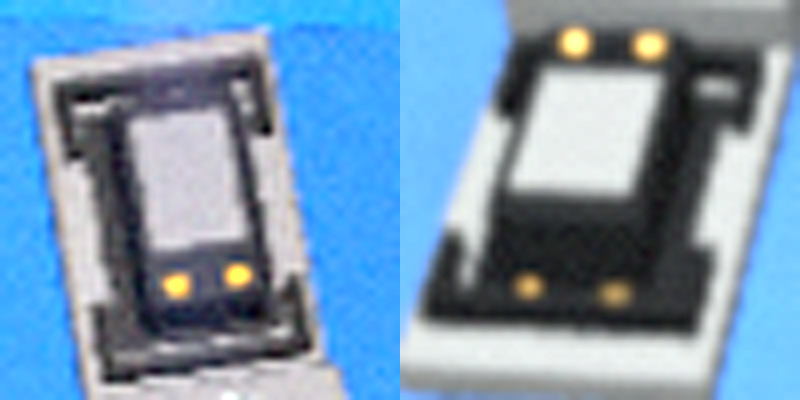

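View pics/c6.png

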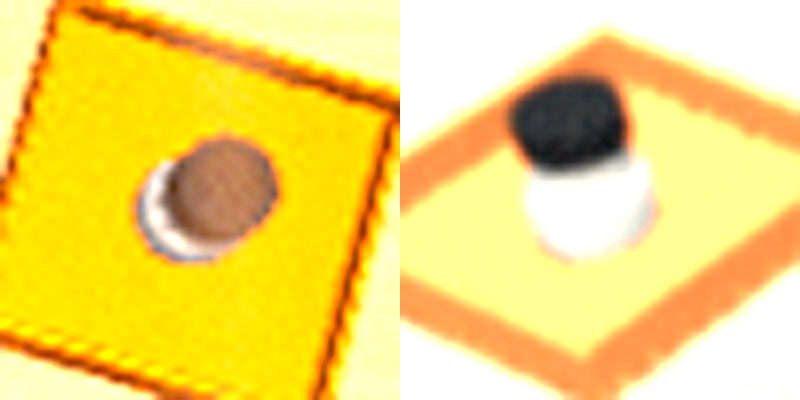

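The two views agree. The label sits at (0.619, -0.0215), so the pack's centre is within about 2 mm of the bay's centre. Its yaw is about 11°, against about 10–11° for the bay. The jar stands upright on the tray floor, well clear of the walls.

```bash
python3 - <<'E'
from act import *
st(); hand_in()
E
```

```text
22.23 [0.4204 0.2192 0.2991] w 0.64 F [-0.1 -0.3 -0.9]
the job is handed in; nothing more can be done
```

I stood the small jar upright in the shallow orange tray, then laid the middle-sized battery flat in the tester's bay. The job was handed in at 22.2 s on the robot's clock, with the gripper holding nothing and well clear.

- **Battery:** both camera views put its centre within about 2 mm of the bay's centre, at a yaw of about 11–12° against about 10–11° for the bay. It touched down at TCP z = 0.030, the height expected if it rests on the bay's floor.
- **Jar:** it stands upright near the middle of the tray. This I judged by eye from both views; its final position was not measured separately.
- **Disagreements:** no check failed. The rough outline of the tester in the scene view gave a bay yaw of about 13°, 2–3° off the wall-based estimate and well inside the tolerance.

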